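# Pack the copper carrier and pin it shut

### The job

Pack the transport carrier for the building site: lay each copper pipe that stands on the bench on its side in a pair of saddles of its own, centred with both ends overhanging alike, and stack all the copper flat bars on the rubber pad in one square pile, centred on the pad and lined up with it. When everything is loaded, swing the carrier's hasp shut and lock it by putting the lock pin fully down through the hasp into its block; leave the other things on the bench where they are.

Things in the scene. Friction and masses are not known exactly. Their poses are not given: they have to be found in the camera images.
- pipe1: copper pipe length, plain tube 40 mm in diameter and 140 mm long, both ends alike, standing upright on the bench at the start (may be absent); origin at the centre of one end face, z axis along the pipe to the other end
- pipe2: copper pipe length, plain tube 40 mm in diameter and 140 mm long, both ends alike, standing upright on the bench at the start (may be absent); origin at the centre of one end face, z axis along the pipe to the other end
- pipe3: copper pipe length, plain tube 40 mm in diameter and 140 mm long, both ends alike, standing upright on the bench at the start (may be absent); origin at the centre of one end face, z axis along the pipe to the other end
- pipe1_mid (a point): middle of pipe1: on its axis, halfway along, 70 mm from each end
- pipe2_mid (a point): middle of pipe2: on its axis, halfway along, 70 mm from each end
- pipe3_mid (a point): middle of pipe3: on its axis, halfway along, 70 mm from each end
- bar1: copper flat bar 90 x 40 x 15 mm (its own x, y, z), lying flat on the bench (may be absent); origin at the centre of its underside, x along its length
- bar2: copper flat bar 90 x 40 x 15 mm (its own x, y, z), lying flat on the bench (may be absent); origin at the centre of its underside, x along its length
- bar3: copper flat bar 90 x 40 x 15 mm (its own x, y, z), lying flat on the bench (may be absent); origin at the centre of its underside, x along its length
- bar4: copper flat bar 90 x 40 x 15 mm (its own x, y, z), lying flat on the bench (may be absent); origin at the centre of its underside, x along its length
- saddle1 (a point): one of three parallel pipe places, 78 mm apart: two black V saddles 14 mm thick, centred 45 mm either side of this point (76 mm clear between). The point is where a seated pipe's middle lies, 68 mm above the bench, 50 mm above the board; y along the seated pipe, z up. The saddle arms end just below the pipe's axis and reach 34 mm to each side of it
- saddle2 (a point): one of three parallel pipe places, 78 mm apart: two black V saddles 14 mm thick, centred 45 mm either side of this point (76 mm clear between). The point is where a seated pipe's middle lies, 68 mm above the bench, 50 mm above the board; y along the seated pipe, z up. The saddle arms end just below the pipe's axis and reach 34 mm to each side of it
- saddle3 (a point): one of three parallel pipe places, 78 mm apart: two black V saddles 14 mm thick, centred 45 mm either side of this point (76 mm clear between). The point is where a seated pipe's middle lies, 68 mm above the bench, 50 mm above the board; y along the seated pipe, z up. The saddle arms end just below the pipe's axis and reach 34 mm to each side of it
- pad (a point): top centre of the carrier's black rubber stacking pad, 100 x 50 mm, 4 mm thick, top 22 mm above the bench; x along its length, z up
- hasp (a joint): the carrier's hasp, a steel flap 36 mm wide, 8 mm thick, reaching 84 mm from its hinge, with a 17 mm hole 60 mm from the hinge. 0 = open (upright, leaning 0.12 rad outwards); 1.69 = shut, lying level on its block. The hinge runs along the carrier's x at its -y edge, 61 mm above the bench, 60 mm from the block's hole; it shuts towards +y and falls shut once pushed past upright
- hasp_end (a point): middle of the hasp's free end, 84 mm from the hinge (about 145 mm above the bench when open)
- hole (a point): centre of the upper mouth of the 17 mm hole in the aluminium hasp block, 57 mm above the bench; the hole is 39 mm deep, vertical, down to the board. The shut hasp's hole lies over it, its upper side 8 mm above this point; axes as the carrier's
- pin: lock pin, 86 mm long, standing in its rest (an aluminium block 36 mm square, 65 mm high, with a 17 mm hole) on the carrier between hasp and pad at the start. Shank 14 mm in diameter, 46 mm long with a tapered tip; then a flange 30 mm wide, 6 mm thick; then a black knob 22 mm wide, 34 mm high. Origin at the centre of the tip, z towards the knob
- carrier: the fixed transport carrier: a plywood board 320 (x) x 325 (y) x 18 mm; origin at the centre of its underside, on the bench. Saddles on its +y half; hasp, pin rest and pad on its -y half, in this order from -x to +x
- block: bystander: wooden offcut 75 x 50 x 32 mm; origin under its centre
- tape: bystander: grey tape roll lying flat, 90 mm across, 40 mm high; origin under its centre
- fitting: bystander: brass fitting 48 mm across, 40 mm high; origin under its centre
- tin: bystander: tin 74 mm across, 110 mm high; origin under its centre
There are look-alikes about, which are no part of the job. What is shaped like the bar4 but blue is not meant. Of the things that look like the pin, the smaller one is meant.

How it is judged:
On the way, in this order (a step that is already met when the one before it is completed fails the run):
1. with the hasp still open, every pipe lies in a pair of saddles and every bar is in the square pile on the pad ((distance between pipe1_mid and saddle1 below 0.015 m or distance between pipe1_mid and saddle2 below 0.015 m or distance between pipe1_mid and saddle3 below 0.015 m) and angle between the z axis of each of pipe1, pipe2, pipe3 and the y axis of saddle1, either way round below 0.1 rad and (distance between pipe2_mid and saddle1 below 0.015 m or distance between pipe2_mid and saddle2 below 0.015 m or distance between pipe2_mid and saddle3 below 0.015 m) and (distance between pipe3_mid and saddle1 below 0.015 m or distance between pipe3_mid and saddle2 below 0.015 m or distance between pipe3_mid and saddle3 below 0.015 m) and horizontal distance between each of bar1, bar2, bar3, bar4 and pad below 0.009 m and angle between the x axis of each of bar1, bar2, bar3, bar4 and the x axis of pad, either way round below 0.1 rad and angle between each of bar1, bar2, bar3, bar4's own z axis and vertical below 0.06 rad and z of each of bar1, bar2, bar3, bar4 in the frame of pad above -0.003 m and value of joint hasp below 0.6 rad), for 0.2 s.
2. the hasp is shut (value of joint hasp above 1.6 rad), for 0.2 s.
3. the pin is down through the hasp into its block (value of joint hasp above 1.6 rad and horizontal distance between pin and hole below 0.006 m and z of pin in the frame of hole below -0.03 m and angle between pin's own z axis and vertical below 0.15 rad), for 0.2 s.
At the end, for the whole second after the job is handed in: Pipes lie in saddles of their own, middle within 15 mm and axis within 0.1 rad of the place; bars lie flat in the pile, within 9 mm and 0.1 rad of the pad; hasp shut (over 1.6 rad), pin upright in its hole, tip over 30 mm below the block's top; all at rest (all of step 3 and (distance between pipe1_mid and saddle1 below 0.015 m or distance between pipe1_mid and saddle2 below 0.015 m or distance between pipe1_mid and saddle3 below 0.015 m) and angle between the z axis of each of pipe1, pipe2, pipe3 and the y axis of saddle1, either way round below 0.1 rad and (distance between pipe2_mid and saddle1 below 0.015 m or distance between pipe2_mid and saddle2 below 0.015 m or distance between pipe2_mid and saddle3 below 0.015 m) and (distance between pipe3_mid and saddle1 below 0.015 m or distance between pipe3_mid and saddle2 below 0.015 m or distance between pipe3_mid and saddle3 below 0.015 m) and horizontal distance between each of bar1, bar2, bar3, bar4 and pad below 0.009 m and angle between the x axis of each of bar1, bar2, bar3, bar4 and the x axis of pad, either way round below 0.1 rad and angle between each of bar1, bar2, bar3, bar4's own z axis and vertical below 0.06 rad and z of each of bar1, bar2, bar3, bar4 in the frame of pad above -0.003 m and linear speed of each of pipe1, pipe2, pipe3, bar1, bar2, bar3, bar4, pin below 0.02 m/s); the robot touches nothing.
It fails at once if a bystander (wooden offcut, tape roll, fitting or tin) is moved more than 6 cm (distance of any of block, tape, fitting, tin from where it was at the start of the episode above 0.06 m).
Of pipe1, pipe2, pipe3 only 2 to 3 are there at a start; the rules pass over those that are not, and their reading is None.
Of bar1, bar2, bar3, bar4 only 3 to 4 are there at a start; the rules pass over those that are not, and their reading is None.
At some moment in a run one of bar1, bar2, bar3, bar4 may be knocked a few centimetres aside while the robot is not near it.
It also fails if it takes over 210 s, if anything falls off the work surface, if the arm or the gripper's body presses on something with over 40 N, if the wrist force passes 120 N, or if a joint passes its speed limit or range.

### The arm

A 6-joint arm with a two-finger parallel gripper is mounted at the origin on the work surface. World frame = base frame: x ahead of the robot, y to its left, z up, the work surface at z = 0. Lengths are in m, angles in rad, forces in N, time in s.
With the tool pointing down it reaches from about 0.275 to 1 m from the base axis. Payload 8.4 kg.
Tool frame: the origin (TCP) lies midway between the tips of the shut fingers; the grasp point (between the pads) lies 19 mm behind it; z points along the fingers, y is the line along which they close (so a half turn about z gives the same grasp; the last joint's range is limited). The gripper opens to 85 mm and grips with 20 to 120 N. Pads are 22 mm wide; open, the fingers measure 114 mm over their backs; the gripper's body (76 mm by 85 mm) begins 54 mm behind the grasp point. The pads swing forward as they close: fully open they stand 13 mm farther back than shut.
Start: joints at [-1.274, 0.353, 1.633, -0, 1.155, -0.002], TCP at [0.184, -0.597, 0.231] pointing down, gripper open.
Joint ranges: [-2.63, 2.63], [-0.92, 2.1], [0.06, 2.66], [-1.3, 4.44], [0, 2.69], [-3.02, 3.02]. Speed limits (rad/s): [2.22, 2.22, 2.79, 3.14, 3.14, 3.14].

### API

Orientations are given as a unit quaternion [x, y, z, w].
In Python, from cell import arm gives the robot as it stands. Calls block until the motion is done:
- arm.reach(position, orientation): joint-space move of the TCP to a pose.
- arm.move_straight(position, ori=None, velocity=0.15, force_limit=None): straight line of the TCP; ori=None keeps the orientation; velocity is the mean speed in m/s. With force_limit (N) it stops when the force on the tool has changed by that much, and returns True; else False.
- arm.move_j(angles): joint-space move.
- arm.command_gripper(opening, force=None): opening from 0.0 (shut) to 1.0 (fully open); force is the grip in N (None keeps the last); returns when the fingers have stopped.
- arm.dwell(seconds).
- arm.inverse_kinematics(position, orientation): joint angles nearest the present ones, or None.
- arm.read_camera(name): name is "scene" or "side" or "wrist"; returns a dict with "image" (480x640x3 uint8, blue, green, red), "fx", "fy", "cx", "cy" (pixels), "eye" and "orientation" of the camera in the world. Camera axes: x right, y up, looking along -z (the intrinsics and any distortion apply to the point x, -y, -z); pixel columns grow to the right and rows downward; lengths in m; the calibration is good to about 2 mm. A picture is of the moment at which its call begins. There is no depth.
A pose or a line that the arm cannot do raises arm.MotionError and nothing moves.
- arm.close_job(): hands the job in; it is judged then, once.
Readings, each from a call of its own:
- arm.read_clock(): time.
- arm.read_joint_positions(): joint angles.
- arm.read_joint_velocities(): joint speeds.
- arm.read_tau(): joint torques, N m.
- arm.read_position(): TCP position.
- arm.read_eef_rot(): TCP orientation.
- arm.read_force(): force on the tool from outside, world axes, zero at the start.
- arm.read_ft_torque(): the same for the moment, N m.
- arm.read_gripper_width(): opening from 0.0 (shut) to 1.0 (fully open).
- arm.read_gripper_force(): force on a finger pad.
Only numpy, scipy, OpenCV 4.12 (cv2) and the standard library are available. Lean on these libraries where they do the work, as an engineer would, in place of code of your own. Each camera call takes 0.05 s, during which the arm holds its last target. There are 200 camera calls.

## Working session

There is one attempt and no reset: what is moved stays moved. The work goes in short steps, each a Python script; the robot and the scene stay as the last script left them, time stands still between calls to the robot, and variables do not carry over. Pictures are saved under pics/ and viewed, at most 16 in all, crops included, and the job is handed in when it is done.

```bash
mkdir -p pics; ls
cat > h.py <<'E'
from cell import arm
import numpy as np, cv2
from scipy.spatial.transform import Rotation as R
def snap(n,f=None):
    c=arm.read_camera(n)
    if f: cv2.imwrite('pics/'+f,c['image'])
    return c
def ray(c,u,v):
    d=np.array([(u-c['cx'])/c['fx'],-(v-c['cy'])/c['fy'],-1.])
    return np.array(c['eye']),R.from_quat(c['orientation']).apply(d)
def onz(c,u,v,z):
    e,d=ray(c,u,v); return e+d*(z-e[2])/d[2]
def proj(c,p):
    q=R.from_quat(c['orientation']).inv().apply(np.asarray(p,float)-c['eye'])
    return c['cx']+c['fx']*q[0]/-q[2], c['cy']-c['fy']*q[1]/-q[2]
E
python3 - <<'E'
from h import *
for n in('scene','side','wrist'):
    c=snap(n,n+'0.png'); print(n,{k:(np.round(v,3).tolist() if k!='image' else 0) for k,v in c.items()})
print(arm.read_clock(),arm.read_eef_rot(),arm.read_position())
E
```

```text
pics
scene {'image': 0, 'fx': 503.964, 'fy': 503.964, 'cx': 316.552, 'cy': 241.165, 'eye': [1.174, 0.571, 0.805], 'orientation': [0.18, 0.388, 0.825, 0.369]}
side {'image': 0, 'fx': 552.266, 'fy': 552.266, 'cx': 323.447, 'cy': 237.37, 'eye': [0.468, -0.779, 1.064], 'orientation': [0.338, -0.003, -0.03, 0.941]}
wrist {'image': 0, 'fx': 330.631, 'fy': 330.631, 'cx': 315.713, 'cy': 245.964, 'eye': [0.255, -0.574, 0.374], 'orientation': [-0.117, 0.088, -0.587, 0.796]}
0.15 [ 9.88859526e-01  1.48850807e-01 -8.59107315e-05 -5.18297794e-04] [ 0.1838852  -0.59697891  0.23071466]
```

View pics/scene0.png

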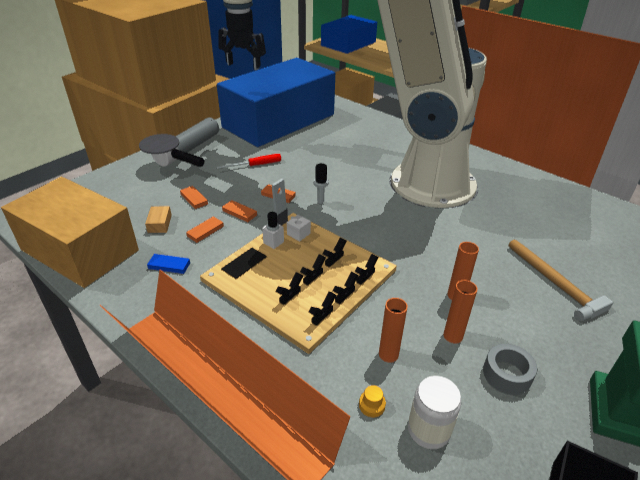

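View pics/side0.png

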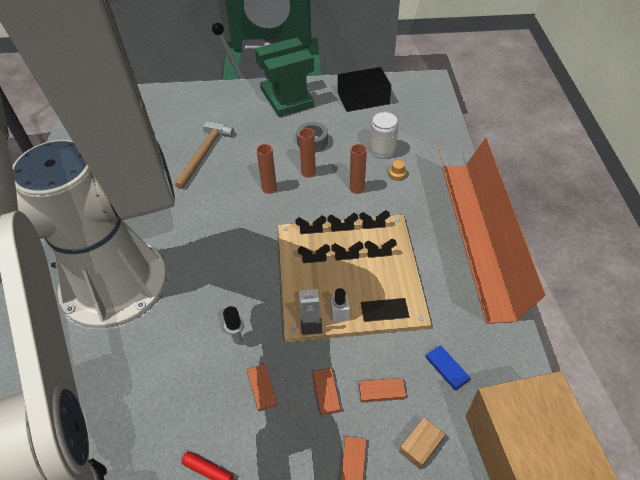

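Side view: copper pipes at (267,170), (308,155) and (358,170). Copper bars at (262,387), (327,390), (383,390) and (354,460); the blue one at (447,367) is not meant. Pin candidates are the one in the carrier's rest at (340,300) and a larger one on the bench at (233,320). The carrier's board corners are about (279,225), (404,215), (431,327) and (285,340).

Run:
```python
from h import *
c=snap('side'); s=snap('scene')
cv2.imwrite('pics/pin_crop.png',cv2.resize(c['image'][275:350,210:445],None,fx=3.3,fy=3.3,interpolation=cv2.INTER_CUBIC))
cv2.imwrite('pics/board.png',cv2.resize(c['image'][195:350,265:445],None,fx=4,fy=3.8,interpolation=cv2.INTER_CUBIC)[:600])
hsv=cv2.cvtColor(c['image'],cv2.COLOR_BGR2HSV)
for p in[(262,387),(327,390),(383,390),(354,460),(267,170),(360,270)]: print(p,hsv[p[1],p[0]])
m=cv2.inRange(hsv,(3,110,60),(12,255,255))
m[:, 435:]=0
cs,_=cv2.findContours(m,cv2.RETR_EXTERNAL,cv2.CHAIN_APPROX_NONE)
for k in cs:
    if cv2.contourArea(k)<200: continue
    x,y,w,h=cv2.boundingRect(k)
    z=.015 if y>340 else 0.14
    P=np.array([onz(c,*q,z)[:2] for q in k[:,0]],np.float32)
    r=cv2.minAreaRect(P); print((x,y,w,h),np.round(r[0],3),np.round(r[1],3),round(r[2],1))
for q in[(279,225),(404,215),(431,327),(285,340)]: print(onz(c,*q,.018)[:2])
```

```text
(262, 387) [  9 153 118]
(327, 390) [ 10 151 196]
(383, 390) [  9 152 196]
(354, 460) [ 10 156 191]
(267, 170) [  9 147 106]
(360, 270) [ 17 107 134]
(341, 437, 25, 43) [ 0.528 -0.447] [0.078 0.04 ] 79.5
(359, 378, 47, 24) [ 0.597 -0.317] [0.09  0.044] 1.3
(313, 368, 27, 47) [ 0.485 -0.312] [0.04  0.094] 7.3
(247, 364, 30, 47) [ 0.356 -0.294] [0.039 0.094] 15.7
(350, 144, 17, 50) [0.595 0.196] [0.172 0.038] 82.7
(257, 144, 19, 49) [0.374 0.214] [0.037 0.172] 5.5
(299, 128, 16, 49) [0.475 0.265] [0.179 0.037] 89.8
[0.39470593 0.13178472]
[0.71142132 0.14288324]
[ 0.7204942  -0.18297363]
[ 0.40515511 -0.19363551]
```

View pics/pin_crop.png

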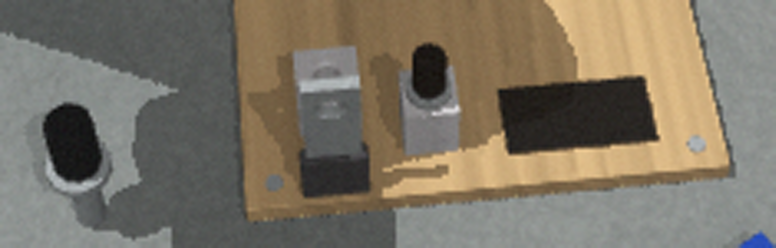

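View pics/board.png

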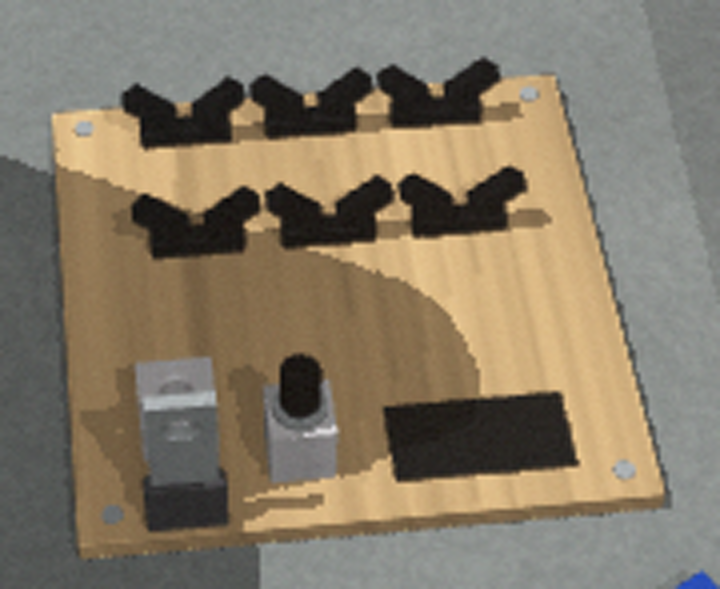

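Crop: the pin in the rest (crop 428,75) has a smaller knob and flange than the bench one (crop 72,145). So the one in the rest, side (340,300), is the pin meant. Next I work out the carrier pose from the screws and check IK for side grasps of the pipes.

Run:
```python
from h import *
c=snap('side')
S=np.array([onz(c,*q,.019)[:2] for q in[(285.75,228.7),(397.25,219.5),(420.75,318.2),(293,330.3)]])
print(S.round(4)); print('centre',S.mean(0)); 
for a,b in((0,1),(3,2),(3,0),(2,1)):
    d=S[b]-S[a]; print(np.linalg.norm(d).round(4),np.degrees(np.arctan2(d[1],d[0])).round(2))
# tool axes
q=R.from_quat(arm.read_eef_rot()); w=snap('wrist')
print('cam off',q.inv().apply(np.array(w['eye'])-arm.read_position()),'view',q.inv().apply(ray(w,w['cx'],w['cy'])[1]), 'camright',q.inv().apply(R.from_quat(w['orientation']).apply([1,0,0])))
# pipe bases from side: bottom row of contour
hsv=cv2.cvtColor(c['image'],cv2.COLOR_BGR2HSV)
m=cv2.inRange(hsv,(3,110,60),(12,255,255)); m[:,435:]=0; m[220:]=0
cs,_=cv2.findContours(m,cv2.RETR_EXTERNAL,cv2.CHAIN_APPROX_NONE)
for k in cs:
    if cv2.contourArea(k)<200: continue
    k=k[:,0]; b=k[k[:,1]>=k[:,1].max()-0].mean(0); t=k[k[:,1]<=k[:,1].min()].mean(0)
    pb=onz(c,*b,0); d=pb-c['eye']; d[2]=0; d/=np.linalg.norm(d)
    pt=onz(c,*t,.14); 
    P=(pb+d*.02)[:2]; Q=(pt-d*.02)[:2]; print('pipe base',P.round(4),'top',Q.round(4))
    M=(P+Q)/2; ok=[]
    for tilt in(0,10,20,30):
        for az in range(-180,180,15):
            a=np.radians(az);h=np.array([np.cos(a),np.sin(a),0]);t_=np.radians(tilt)
            z=h*np.cos(t_)-np.array([0,0,np.sin(t_)]); up=np.array([0,0,np.cos(t_)])+h*np.sin(t_)
            for sg in(1,-1):
                x=sg*up; y=np.cross(z,x); o=R.from_matrix(np.c_[x,y,z]).as_quat()
                g=np.r_[M,.075]+z*.019
                if arm.inverse_kinematics(g,o) is not None and arm.inverse_kinematics(g-z*.09,o) is not None: ok.append((tilt,az,sg))
    print(ok)
```

```text
[[ 0.4115  0.1175]
 [ 0.692   0.1282]
 [ 0.702  -0.1603]
 [ 0.4228 -0.1718]]
centre [ 0.55706497 -0.02160539]
0.2807 2.17
0.2794 2.36
0.2895 92.24
0.2886 91.98
cam off [ 0.0748559  -0.00100136 -0.14358698] view [-2.88942977e-01 -7.82469997e-04  9.57345989e-01] camright [8.93518455e-05 9.99999640e-01 8.44300088e-04]
pipe base [0.6041 0.2695] top [0.6026 0.2615]
[(0, -120, 1), (0, -120, -1), (0, -105, 1), (0, -105, -1), (0, -90, 1), (0, -90, -1), (0, -75, 1), (0, -75, -1), (0, -60, 1), (0, -60, -1), (0, 0, 1), (0, 0, -1), (0, 15, 1), (0, 15, -1), (0, 30, 1), (0, 30, -1), (0, 45, 1), (0, 45, -1), (0, 60, 1), (0, 60, -1), (0, 75, 1), (0, 75, -1), (0, 90, 1), (0, 90, -1), (0, 105, 1), (0, 105, -1), (0, 120, 1), (0, 120, -1), (0, 135, 1), (0, 135, -1), (0, 150, 1), (0, 150, -1), (0, 165, 1), (0, 165, -1), (10, -120, 1), (10, -120, -1), (10, -105, 1), (10, -105, -1), (10, -90, 1), (10, -90, -1), (10, -75, 1), (10, -75, -1), (10, -60, 1), (10, -60, -1), (10, 0, 1), (10, 0, -1), (10, 15, 1), (10, 15, -1), (10, 30, 1), (10, 30, -1), (10, 45, 1), (10, 45, -1), (10, 60, 1), (10, 60, -1), (10, 75
[... 5350 characters left out ...]
-1), (20, 150, 1), (20, 150, -1), (20, 165, 1), (20, 165, -1), (30, -180, 1), (30, -180, -1), (30, -165, 1), (30, -165, -1), (30, -150, 1), (30, -150, -1), (30, -135, 1), (30, -135, -1), (30, -120, 1), (30, -120, -1), (30, -105, 1), (30, -105, -1), (30, -90, 1), (30, -90, -1), (30, -75, 1), (30, -75, -1), (30, -60, 1), (30, -60, -1), (30, -45, 1), (30, -45, -1), (30, -30, 1), (30, -30, -1), (30, 15, 1), (30, 15, -1), (30, 30, 1), (30, 30, -1), (30, 45, 1), (30, 45, -1), (30, 60, 1), (30, 60, -1), (30, 75, 1), (30, 75, -1), (30, 90, 1), (30, 90, -1), (30, 105, 1), (30, 105, -1), (30, 120, 1), (30, 120, -1), (30, 135, 1), (30, 135, -1), (30, 150, 1), (30, 150, -1), (30, 165, 1), (30, 165, -1)]
```

```bash
cat >> h.py <<'E'
YAW=np.radians(2.2)
def down(yaw):  # tool down, x axis at azimuth yaw
    x=np.array([np.cos(yaw),np.sin(yaw),0]); z=np.array([0,0,-1.]); return R.from_matrix(np.c_[x,np.cross(z,x),z]).as_quat()
D=down(np.pi/2+YAW)
E
python3 - <<'E'
from h import *
import pickle
C={}
for n,p in dict(bars=(.48,-.26,.38),car=(.555,.06,.38),pipes=(.48,.38,.42)).items():
    arm.reach(p,D); C[n]=snap('wrist',f'w_{n}.png'); print(n,arm.read_clock(),arm.read_position())
C['scene']=snap('scene');C['side']=snap('side')
pickle.dump(C,open('C.pkl','wb'))
cv2.imwrite('pics/trio.png',cv2.resize(np.hstack([C['bars']['image'],C['pipes']['image']]),(800,300),interpolation=cv2.INTER_AREA))
E
```

```text
bars 2.125 [ 0.47954494 -0.26078386  0.37949205]
car 3.4167 [0.5550996  0.05875282 0.38000313]
pipes 4.7167 [0.48069506 0.37870218 0.41988783]
```

View pics/w_car.png

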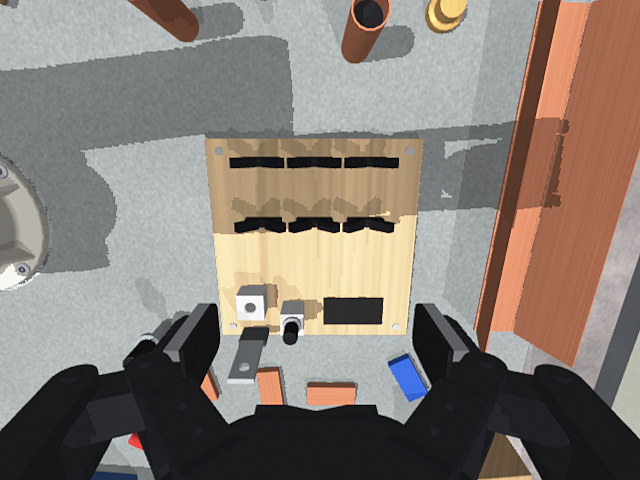

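View pics/trio.png

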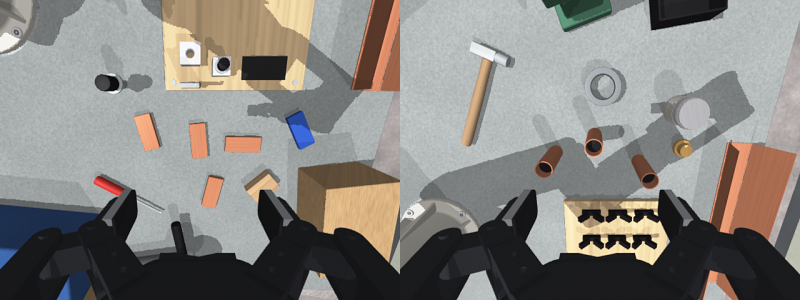

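Wrist views. Board: screws (218,150), (410,150), (396,326), (233,326); pad around (354,311); block hole (250,307); pin knob (291,335); hasp open towards -y. Small composite: four copper bars at (147,132), (199,140), (243,144) and (212,192), three pipe rims at (544,167), (594,147) and (651,178).

```bash
cat >> h.py <<'E'
def cont(c,lo,hi,amin=150,roi=None):
    m=cv2.inRange(cv2.cvtColor(c['image'],cv2.COLOR_BGR2HSV),lo,hi)
    if roi:
        mm=np.zeros_like(m);x0,y0,x1,y1=roi;mm[y0:y1,x0:x1]=m[y0:y1,x0:x1];m=mm
    m=cv2.morphologyEx(m,cv2.MORPH_OPEN,np.ones((3,3),np.uint8))
    k,_=cv2.findContours(m,cv2.RETR_EXTERNAL,cv2.CHAIN_APPROX_NONE)
    return [a for a in k if cv2.contourArea(a)>amin]
def rect(c,k,z):
    P=np.array([onz(c,*q,z)[:2] for q in k[:,0].astype(float)],np.float32)
    (x,y),(w,h),a=cv2.minAreaRect(P)
    if h>w: w,h,a=h,w,a+90
    return np.array([x,y]),(w,h),np.radians((a+90)%180-90)
COP=((2,90,40),(13,255,255))
def bars(c,roi=None):
    out=[]
    for k in cont(c,(2,90,40),(13,255,255),roi=roi):
        p,(w,h),a=rect(c,k,.015)
        if .07<w<.11 and .03<h<.055: out.append((p,(w,h),a))
    return out
E
python3 - <<'E'
from h import *
import pickle
C=pickle.load(open('C.pkl','rb'))
for n,roi in(('bars',(160,140,480,400)),):
    for b in bars(C[n],roi): print('bar',b[0].round(4),np.round(b[1],3),np.degrees(b[2]).round(1))
# screws & pad
c=C['car']
S=[]
for u,v in((218,150),(410,150),(396,326),(233,326)):
    g=cv2.cvtColor(c['image'],cv2.COLOR_BGR2HSV)[v-8:v+9,u-8:u+9]
    yy,xx=np.where(g[...,1]<60); S.append(onz(c,xx.mean()+u-8,yy.mean()+v-8,.019)[:2])
S=np.array(S); print(S.round(4),'ctr',S.mean(0).round(4))
for a,b in((0,1),(3,2),(3,0),(2,1)):
    d=S[b]-S[a]; print(np.linalg.norm(d).round(4),np.degrees(np.arctan2(d[1],d[0])).round(2))
for n,roi in(('car',(315,290,395,330)),('bars',(375,80,470,135))):
    for k in cont(C[n],(0,0,0),(180,255,60),300,roi):
        p,wh,a=rect(C[n],k,.022); print('pad',n,p.round(4),np.round(wh,3),np.degrees(a).round(2))
# pipes by azimuth planes
app=np.array([[.365,.284],[.474,.336],[.604,.264]]); L=[[],[],[]]
for n in('scene','side','pipes'):
    c=C[n]
    for k in cont(c,*COP):
        A=[];
        best=None
        cen=k[:,0].mean(0); d=[np.hypot(*(np.array(proj(c,(*a,.07)))-cen)) for a in app]; i=int(np.argmin(d))
        if d[i]>30 or cv2.contourArea(k)>4000: continue
        D_=np.array([ray(c,*q)[1] for q in k[:,0].astype(float)]); a0=app[i]-c['eye'][:2]
        a0=np.arctan2(a0[1],a0[0]); az=(np.arctan2(D_[:,1],D_[:,0])-a0+np.pi)%(2*np.pi)-np.pi
        m=(az.min()+az.max())/2+a0; L[i].append((n,np.array(c['eye'][:2]),m,np.ptp(az)))
for l in L:
    A=np.array([[-np.sin(m),np.cos(m)] for _,e,m,_ in l]); b=np.array([a@e for a,(_,e,_,_) in zip(A,l)])
    p,*_=np.linalg.lstsq(A,b,rcond=None); print('pipe',p.round(4),'res mm',((A@p-b)*1000).round(1),[(x[0],round(x[3]*np.hypot(*(p-x[1])),3)) for x in l])
E
```

```text
bar [ 0.5269 -0.4463] [0.094 0.041] 79.3
bar [ 0.5973 -0.3094] [0.09  0.041] 2.1
bar [ 0.485 -0.305] [0.091 0.04 ] -82.6
bar [ 0.3566 -0.2877] [0.09  0.042] -74.0
[[ 0.4107  0.1224]
 [ 0.6913  0.1325]
 [ 0.7021 -0.1583]
 [ 0.4245 -0.1646]] ctr [ 0.5571 -0.017 ]
0.2808 2.08
0.2777 1.3
0.2873 92.75
0.2911 92.13
pad car [ 0.626 -0.129] [0.098 0.047] 2.13
pad bars [ 0.6255 -0.1298] [0.099 0.048] 2.12
pipe [0.3683 0.2928] res mm [ 2.  -1.9 -3.1] [('scene', np.float64(0.059)), ('side', np.float64(0.039)), ('pipes', np.float64(0.038))]
pipe [0.4753 0.3517] res mm [-0.  0.] [('side', np.float64(0.039)), ('pipes', np.float64(0.035))]
pipe [0.6036 0.2667] res mm [-0. -0. -0.] [('scene', np.float64(0.039)), ('side', np.float64(0.039)), ('pipes', np.float64(0.039))]
```

Run:
```python
from h import *
import pickle
C=pickle.load(open('C.pkl','rb'))
def scr(c,pts,z=.019):
    for u,v in pts:
        g=cv2.cvtColor(c['image'],cv2.COLOR_BGR2HSV)[v-6:v+7,u-6:u+7]
        yy,xx=np.where(g[...,1]<70); print('scr',len(xx),onz(c,xx.mean()+u-6,yy.mean()+v-6,z)[:2].round(4))
print('side');scr(C['side'],[(285,228),(397,219),(420,318),(293,330)])
print('car');scr(C['car'],[(218,150),(410,150),(396,326),(233,326)])
for k in cont(C['side'],(0,0,0),(180,255,60),200,(355,290,415,325)):
    p,wh,a=rect(C['side'],k,.022); print('pad side',p.round(4),np.round(wh,3),np.degrees(a).round(2))
app=np.array([[.365,.284],[.474,.336],[.604,.264]])
for n in('side','pipes'):
    c=C[n]; f=np.array(c['eye'][:2])
    for k in cont(c,*COP):
        cen=k[:,0].mean(0); d=[np.hypot(*(np.array(proj(c,(*a,.07)))-cen)) for a in app]; i=int(np.argmin(d))
        if d[i]>30: continue
        K=k[:,0].astype(float)
        D_=np.array([ray(c,*q)[1] for q in K]);a0=app[i]-f;a0=np.arctan2(a0[1],a0[0]);az=(np.arctan2(D_[:,1],D_[:,0])-a0+np.pi)%(2*np.pi)-np.pi
        m=(az.min()+az.max())/2+a0; u=np.array([np.cos(m),np.sin(m)])
        T=max((onz(c,*q,.14)[:2]-f)@u for q in K)-.02; B=min((onz(c,*q,0)[:2]-f)@u for q in K)+.02
        print(i,n,'top',(f+u*T).round(4),'base',(f+u*B).round(4))
```

```text
side
scr 44 [0.4097 0.1308]
scr 47 [0.6923 0.1406]
scr 25 [ 0.7017 -0.1599]
scr 25 [ 0.4219 -0.1711]
car
scr 66 [0.4107 0.1221]
scr 66 [0.6911 0.1327]
scr 86 [ 0.6989 -0.1571]
scr 105 [ 0.4204 -0.1665]
pad side [ 0.6254 -0.1341] [0.098 0.048] 2.24
2 side top [0.6029 0.2618] base [0.6034 0.2655]
0 side top [0.3676 0.2796] base [0.3673 0.2826]
1 side top [0.4751 0.3342] base [0.4752 0.3396]
2 pipes top [0.6028 0.268 ] base [0.6036 0.2668]
0 pipes top [0.3673 0.2857] base [0.3665 0.2845]
1 pipes top [0.4749 0.3397] base [0.4748 0.337 ]
```

Run:
```python
from h import *
import pickle
C=pickle.load(open('C.pkl','rb'))
c=C['car']
for nm,roi in(('back',(222,148,408,175)),('front',(222,205,408,240))):
    for k in cont(c,(0,0,0),(180,255,45),60,roi):
        p,wh,a=rect(c,k,.064); print(nm,cv2.boundingRect(k),p.round(4),np.round(wh,3),np.degrees(a).round(2))
I=np.hstack([cv2.resize(c['image'][140:340,210:420],(420,400),interpolation=cv2.INTER_CUBIC),cv2.resize(C['bars']['image'][40:150,265:475],(380,199),interpolation=cv2.INTER_CUBIC)[:400] if 0 else np.zeros((400,1,3),np.uint8)])
I=cv2.resize(c['image'][145:335,210:420],(800,600),interpolation=cv2.INTER_CUBIC); cv2.imwrite('pics/carz.png',I)
```

```text
back (345, 157, 54, 11) [0.6293 0.1162] [0.072 0.013] 2.16
back (287, 157, 54, 11) [0.5512 0.1132] [0.072 0.013] 2.16
back (230, 157, 54, 11) [0.4742 0.1103] [0.072 0.013] 2.16
front (343, 218, 51, 15) [0.6321 0.0291] [0.072 0.02 ] 2.15
front (289, 218, 51, 15) [0.555  0.0262] [0.072 0.02 ] 2.14
front (235, 218, 51, 15) [0.4778 0.0233] [0.072 0.02 ] 2.14
```

View pics/carz.png

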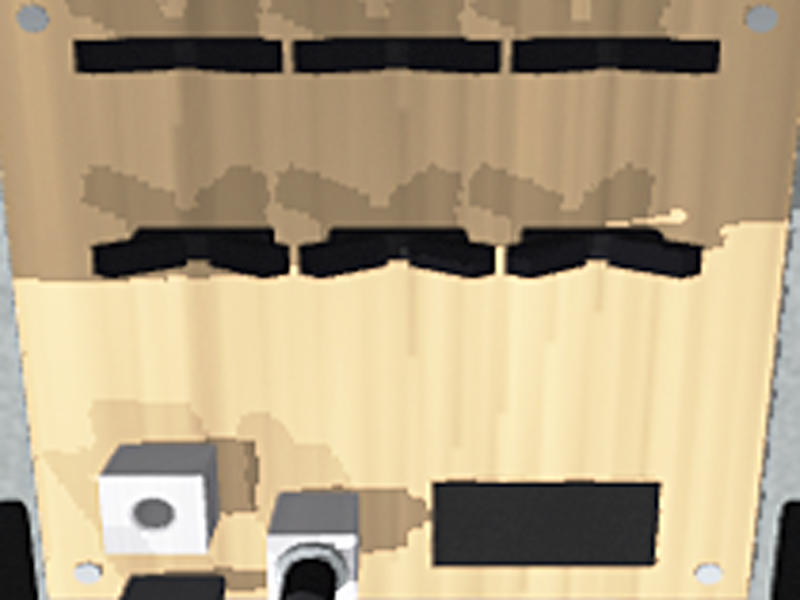

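Crop: the three saddle pairs run along rows 57 and 250, block hole at (154,513), pin in its rest at (310,570), pad at (546,523). The saddle measurement is consistent between the two rows, so I go on to the pipes.

```bash
cat >> h.py <<'E'
YAW=np.radians(2.15)
CX=np.array([np.cos(YAW),np.sin(YAW),0]);CY=np.array([-np.sin(YAW),np.cos(YAW),0]);K=np.array([0,0,1.])
D=down(np.pi/2+YAW)
SAD=[np.array([.5529,.0682,.068])+i*.078*CX for i in(-1,0,1)]
PIPE=[np.array([.367,.284,.07]),np.array([.475,.338,.07]),np.array([.6033,.2665,.07])]
AZ=[80,60,18]; TILT=np.radians(20); G=.022
def frame(u,h):
    z=h*np.cos(TILT)-u*np.sin(TILT); x=u*np.cos(TILT)+h*np.sin(TILT)
    return z,R.from_matrix(np.c_[x,np.cross(z,x),z]).as_quat()
def pipe(i,dry=False):
    h=np.array([np.cos(np.radians(AZ[i])),np.sin(np.radians(AZ[i])),0])
    z,o=frame(K,h); g=PIPE[i]+z*G
    zp,op=frame(CY,-K); s=SAD[i]+zp*G
    P=[(g-h*.12+K*.2,o),(g-h*.12,o),(g,o),(g+K*.17,o),(s+K*.14,op),(s,op)]
    if dry: return [None if (q:=arm.inverse_kinematics(*p)) is None else np.round(q,2).tolist() for p in P]
    arm.command_gripper(1.0,60)
    arm.reach(*P[0]); arm.move_straight(P[1][0],velocity=.3)
    if arm.move_straight(P[2][0],velocity=.15,force_limit=15): print('contact on approach',arm.read_position()-g)
    arm.command_gripper(0.,60); print('grip',arm.read_gripper_width(),arm.read_gripper_force())
    arm.move_straight(P[3][0],velocity=.25)
    arm.reach(*P[4]); snap('side',f'pl{i}.png')
    arm.move_straight(s+K*.02,velocity=.2)
    hit=arm.move_straight(s-K*.002,velocity=.04,force_limit=10); print('down',hit,arm.read_position()-s)
    arm.command_gripper(.68); arm.move_straight(s+zp*-.16,velocity=.25); print(arm.read_clock())
E
python3 - <<'E'
from h import *
for i in range(3): print(i,*pipe(i,True),sep='\n')
E
```

```text
0
[-0.42, 0.25, 2.4, 1.19, 1.38, -1.09]
[-0.42, 0.86, 2.38, 1.36, 1.2, -1.68]
[-0.05, 0.86, 2.4, 1.74, 1.24, -1.7]
[-0.05, 0.33, 2.43, 1.56, 1.2, -1.17]
[0.35, 0.24, 1.95, -0.38, 1.09, 0.51]
[0.35, 0.47, 2.04, -0.47, 0.81, 0.67]
1
[-0.11, 0.19, 2.51, 1.8, 1.08, -1.11]
[-0.11, 0.91, 2.49, 2.06, 1.34, -1.81]
[0.23, 0.85, 2.36, 2.34, 1.27, -1.63]
[0.23, 0.35, 2.39, 2.16, 0.97, -1.22]
[0.31, 0.35, 1.8, -0.37, 1.12, 0.46]
[0.31, 0.55, 1.88, -0.45, 0.87, 0.59]
2
[0.59, 0.17, 2.55, 3.5, 0.82, -1.72]
[0.59, 0.94, 2.53, 3.4, 1.54, -1.48]
[0.5, 0.84, 2.31, 3.32, 1.23, -1.57]
[0.5, 0.37, 2.34, 3.38, 0.8, -1.68]
[0.28, 0.46, 1.63, -0.37, 1.17, 0.41]
[0.28, 0.63, 1.7, -0.42, 0.94, 0.52]
```

```bash
sed -i 's/(g+K\*.17,o),(s+K\*.14,op)/(g+K*.23,o),(s+K*.2,op)/' h.py
python3 - <<'E'
from h import *
print([pipe(i,True)[3:5] for i in range(3)])
pipe(0)
c=snap('side','after0.png')
cv2.imwrite('pics/a0.png',np.hstack([cv2.imread('pics/pl0.png')[60:360,180:500],c['image'][60:360,180:500]]))
E
```

```text
[[[-0.05, 0.16, 2.4, 1.48, 1.21, -0.95], [0.35, 0.17, 1.9, -0.35, 1.21, 0.46]], [[0.23, 0.19, 2.36, 2.03, 0.87, -1.01], [0.31, 0.28, 1.74, -0.36, 1.23, 0.41]], [[0.5, 0.22, 2.31, 3.44, 0.63, -1.75], [0.28, 0.4, 1.58, -0.35, 1.27, 0.36]]]
grip 0.4546904893500934 59.6345579624176
down True [-0.00037297 -0.0001301   0.00083509]
14.2167
```

View pics/a0.png

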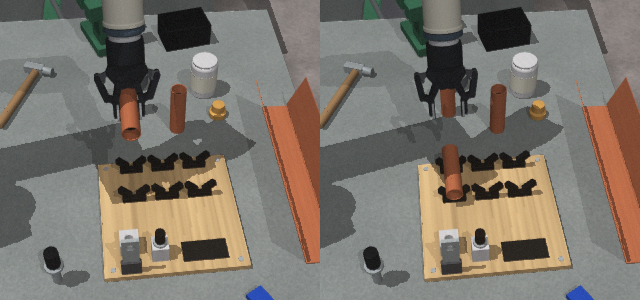

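Pipe 1 lies in saddle 1, crop (452,172), and the other pipes are undisturbed. Now the next two.

Run:
```python
from h import *
pipe(1); pipe(2)
arm.reach((.555,.06,.38),D); c=snap('wrist','w_after.png'); s=snap('side')
for k in cont(c,*COP,roi=(200,100,450,300)):
    p,wh,a=rect(c,k,.075); print(cv2.boundingRect(k),p.round(4),np.round(wh,3),np.degrees(a).round(2))
cv2.imwrite('pics/a1.png',np.hstack([s['image'][120:360,250:500],c['image'][100:340,190:440]]))
print(*SAD)
```

```text
grip 0.4556043172751681 59.67648804187775
down True [-5.69939750e-04 -1.39054930e-04  6.70542091e-05]
24.8
grip 0.4529922177322941 59.977097511291504
down True [-0.00078689 -0.00020028 -0.00066696]
37.8833
(240, 142, 35, 107) [0.4764 0.0653] [0.143 0.041] -87.87
(356, 141, 34, 108) [0.6304 0.0716] [0.144 0.041] -87.74
(300, 141, 31, 108) [0.5533 0.0688] [0.144 0.04 ] -88.08
[0.47495491 0.06527377 0.068     ] [0.5529 0.0682 0.068 ] [0.63084509 0.07112623 0.068     ]
```

View pics/a1.png

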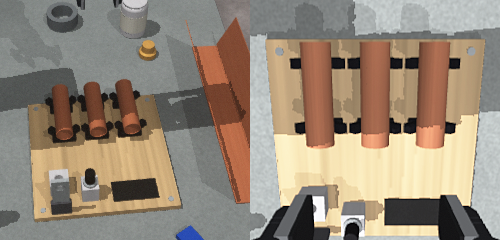

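All three pipes are seated and centred: measured mids are within 2 mm of the places. Now the bars, taking a fresh look before each pick.

```bash
cat >> h.py <<'E'
PAD=np.array([.6256,-.1297,.022])
def look():
    arm.reach((.48,-.26,.38),D); return snap('wrist')
def bar(n,i=0):
    c=look(); B=sorted(bars(c,(140,140,500,400)),key=lambda b:-b[0][0])
    print(len(B),[(b[0].round(3).tolist(),np.round(b[1],3).tolist(),np.degrees(b[2]).round()) for b in B])
    p,_,a=B[i]; a=a+np.pi*np.round((np.radians(45)-a)/np.pi); o=down(a)
    arm.command_gripper(.75,60); arm.reach((*p,.10),o); arm.move_straight((*p,.02),velocity=.3)
    if arm.move_straight((*p,.003),velocity=.06,force_limit=12): print('touch',arm.read_position())
    zg=arm.read_position()[2]
    arm.command_gripper(0.,60); print('grip',arm.read_gripper_width(),arm.read_gripper_force())
    arm.move_straight((*p,.16),velocity=.3); t=PAD+K*(.015*n+zg); op=down(YAW)
    arm.reach(t+K*.10,op); arm.move_straight(t+K*.012,velocity=.25)
    hit=arm.move_straight(t-K*.003,velocity=.04,force_limit=8); print('down',hit,arm.read_position()-t)
    arm.command_gripper(.72); arm.move_straight(t+K*.13,velocity=.3); print(arm.read_clock())
E
python3 - <<'E'
from h import *
bar(0); c=look(); cv2.imwrite('pics/b0.png',cv2.resize(c['image'][40:400,140:540],(667,600)))
for k in cont(c,*COP,roi=(360,60,490,140)):
    p,wh,a=rect(c,k,.037); print('pile',p.round(4),np.round(wh,3),np.degrees(a).round(1))
E
```

```text
4 [([0.597, -0.309], [0.09, 0.041], np.float64(2.0)), ([0.527, -0.446], [0.093, 0.041], np.float64(79.0)), ([0.485, -0.305], [0.091, 0.04], np.float64(-83.0)), ([0.388, -0.331], [0.09, 0.042], np.float64(-74.0))]
grip 0.4461502965714582 61.20264530181885
down True [ 0.00150872 -0.00043241  0.00082929]
46.2
pile [ 0.6255 -0.1294] [0.093 0.04 ] 2.1
```

View pics/b0.png

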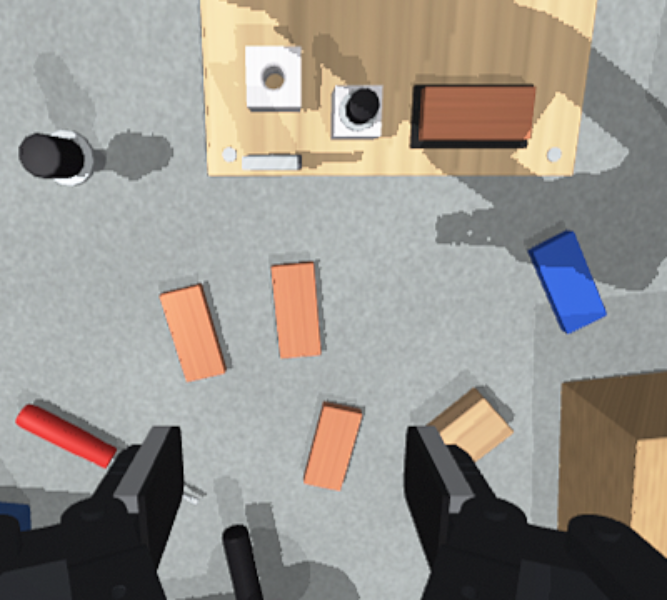

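The first bar lies centred and square on the pad. Another bar, now at (193,332), has been knocked about 5 cm from where it was, and the fresh look picks that up. Continuing with the rest.

Run:
```python
from h import *
for n in(1,2,3): bar(n)
c=look(); print(len(bars(c,(140,140,500,400))))
for k in cont(c,*COP,roi=(340,40,500,140)):
    p,wh,a=rect(c,k,.082); print('pile',p.round(4),np.round(wh,3),np.degrees(a).round(1))
s=snap('side')
a=cv2.resize(c['image'][40:140,260:500],(720,300),interpolation=cv2.INTER_CUBIC);b=cv2.resize(s['image'][265:345,270:462],(720,300),interpolation=cv2.INTER_CUBIC)
cv2.imwrite('pics/pile.png',np.vstack([a,b]))
```

```text
3 [([0.527, -0.446], [0.094, 0.041], np.float64(79.0)), ([0.485, -0.305], [0.091, 0.04], np.float64(-83.0)), ([0.388, -0.331], [0.091, 0.042], np.float64(-74.0))]
grip 0.4454263584399673 61.86377763748169
down True [ 0.0014099  -0.0003446   0.00049716]
54.9833
2 [([0.485, -0.305], [0.091, 0.04], np.float64(-83.0)), ([0.388, -0.331], [0.09, 0.042], np.float64(-74.0))]
grip 0.4442743356590151 60.821197628974915
down True [ 0.00139467 -0.00032534  0.00049461]
63.4083
1 [([0.388, -0.331], [0.091, 0.042], np.float64(-74.0))]
grip 0.44580762516196704 60.35874545574188
down True [ 0.00140846 -0.00029577  0.00049705]
72.1583
0
pile [ 0.6201 -0.1309] [0.102 0.043] 2.1
```

View pics/pile.png

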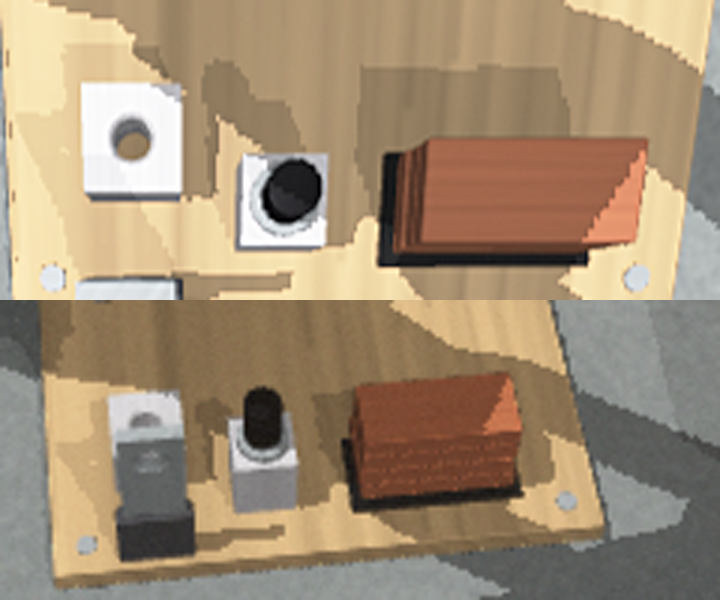

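The pile is square and centred on the pad (wrist and side). In the stacked crop, block hole at (131,139), rest top's front corners at (238,246) and (326,246) in the upper half. Next I measure hole and pin height by two views, then push the hasp.

```bash
cat >> h.py <<'E'
def tri(c1,p1,c2,p2):
    e1,d1=ray(c1,*p1);e2,d2=ray(c2,*p2);d1/=np.linalg.norm(d1);d2/=np.linalg.norm(d2)
    s,t=np.linalg.lstsq(np.c_[d1,-d2],e2-e1,rcond=None)[0]; a,b=e1+s*d1,e2+t*d2
    return (a+b)/2,np.linalg.norm(a-b)
E
python3 - <<'E'
from h import *
c=look(); s=snap('side'); import pickle; pickle.dump((c,s),open('P.pkl','wb'))
for w,q in(((339.2,121.8),(331.2,306.2)),((368.5,121.8),(348.8,304.1))): print('rest corner',tri(c,w,s,q))
print('hole',onz(c,303.5,86.2,.057), 'pix r', )
for h in(.065,.083): print(h,'rest front edge', onz(c,339.2,121.8,h),onz(c,368.5,121.8,h),onz(c,339.8,91.5,h))
# knob: dark blobs
for n,cc,roi in(('w',c,(335,85,372,120)),('s',s,(330,285,352,308))):
    for k in cont(cc,(0,0,0),(180,255,60),30,roi):
        e=cv2.fitEllipse(k); print(n,cv2.boundingRect(k),e);
E
```

```text
rest corner (array([ 0.50676771, -0.15429675,  0.07875963]), np.float64(9.922658225784544e-05))
rest corner (array([ 0.54363262, -0.15302859,  0.08091139]), np.float64(0.0003479893903749729))
hole [ 0.45984405 -0.11163958  0.057     ] pix r
0.065 rest front edge [ 0.50771248 -0.1533501   0.065     ] [ 0.5458154  -0.15191017  0.065     ] [ 0.50637243 -0.11728225  0.065     ]
0.083 rest front edge [ 0.50654152 -0.15458523  0.083     ] [ 0.54314864 -0.15320183  0.083     ] [ 0.50525408 -0.11993329  0.083     ]
w (347, 93, 20, 21) ((356.6189880371094, 103.18077087402344), (17.21858787536621, 21.393957138061523), 36.507389068603516)
s (335, 289, 10, 15) ((339.5540466308594, 296.1136779785156), (9.991271018981934, 15.742222785949707), 177.9980010986328)
```

```bash
cat >> h.py <<'E'
HOLE=np.array([.4598,-.1116,.057]); HIN=HOLE-.06*CY
E
python3 - <<'E'
from h import *
import pickle
h=HIN.copy(); a=h-.065*CY; a[2]=.127
arm.command_gripper(0.,30)
arm.reach(a+K*.12,D); arm.move_straight(a,velocity=.3)
b=h+.03*CY; b[2]=.127
hit=arm.move_straight(b,velocity=.08,force_limit=25); print(hit,arm.read_position(),arm.read_force())
arm.dwell(.6); arm.move_straight(b+K*.13,velocity=.3)
arm.command_gripper(.6); arm.reach((.49,-.10,.23),D); c=snap('wrist'); s=snap('side'); pickle.dump((c,s),open('P.pkl','wb'))
a=cv2.resize(c['image'][150:330,220:440],(733,600),interpolation=cv2.INTER_CUBIC);cv2.imwrite('pics/hasp.png',a); print(arm.read_clock())
E
```

```text
False [ 0.46101226 -0.14192842  0.1269901 ] [ 0.12596385  0.63912488 -0.73696874]
79.5
```

View pics/hasp.png

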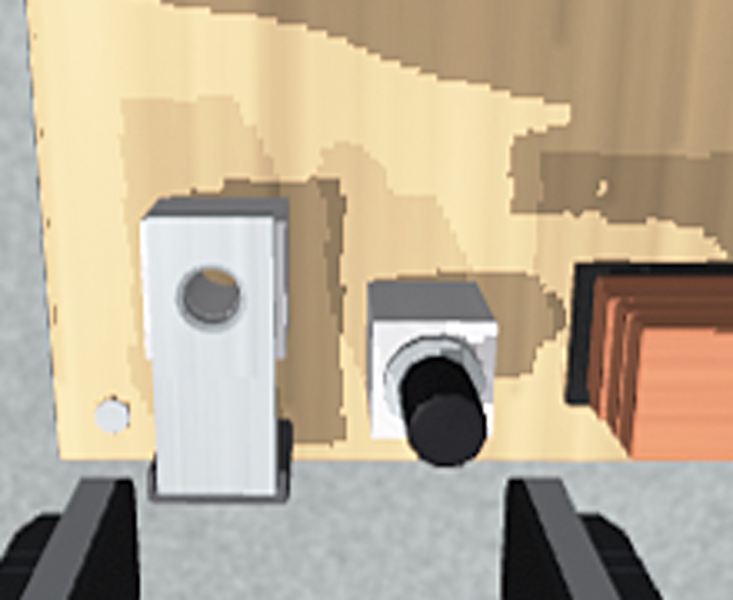

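The hasp is shut. Its hole is at crop (211,297), knob top at (447,428), flange around (435,383), rest top face corners (371,318) to (495,435).

Run:
```python
from h import *
import pickle
c,s=pickle.load(open('P.pkl','rb'))
f=lambda x,y:((x+.5)/(733/220)-.5+220,(y+.5)/(600/180)-.5+150)
P=lambda x,y,z:onz(c,*f(x,y),z).round(4)
print('hole',P(211,297,.065),'diam',P(244,297,.065)[0]-P(178,297,.065)[0])
print('hasp edges',P(142,217,.065),P(276,217,.065))
print('knob',P(447,428,.123),'d',P(487,428,.123)[0]-P(406,428,.123)[0])
print('flange L/R',P(384,380,.089),P(486,380,.089))
print('rest',P(371,318,.083),P(496,322,.083),P(371,436,.083),P(494,434,.083))
g=cv2.cvtColor(c['image'],cv2.COLOR_BGR2GRAY); u,v=map(int,f(211,297)); m=(g[v-14:v+15,u-14:u+15]<185).astype(np.uint8)
k=max(cv2.findContours(m,cv2.RETR_EXTERNAL,cv2.CHAIN_APPROX_NONE)[0],key=cv2.contourArea); e=cv2.fitEllipse(k); print(e, onz(c,e[0][0]+u-14,e[0][1]+v-14,.065).round(4))
```

```text
hole [ 0.4594 -0.1111  0.065 ] diam 0.019199999999999995
hasp edges [ 0.4396 -0.0883  0.065 ] [ 0.4776 -0.0868  0.065 ]
knob [ 0.5227 -0.1256  0.123 ] d 0.01969999999999994
flange L/R [ 0.5092 -0.126   0.089 ] [ 0.5371 -0.1249  0.089 ]
rest [ 0.505  -0.1102  0.083 ] [ 0.5395 -0.11    0.083 ] [ 0.5069 -0.1451  0.083 ] [ 0.5417 -0.1431  0.083 ]
((14.24941635131836, 14.984711647033691), (18.55051612854004, 18.792293548583984), 57.452735900878906) [ 0.4587 -0.1113  0.065 ]
```

Run:
```python
from h import *
import pickle
c,s=pickle.load(open('P.pkl','rb'))
f=lambda x,y:((x+.5)/(733/220)-.5+220,(y+.5)/(600/180)-.5+150)
m=cv2.inRange(cv2.cvtColor(s['image'],cv2.COLOR_BGR2HSV),(0,0,0),(180,255,60))[280:315,325:355]
print([''.join('#' if v else '.' for v in r) for r in m[5:27]])
for zt in(.105,.123):
    p=onz(c,*f(447,428),zt); print(zt,p.round(4),'-> side px',np.round(proj(s,p),1), 'flange',np.round(proj(s,onz(c,*f(435,381),zt-.034)),1))
    # rest top rear-left and front-right corners predicted
    print([np.round(proj(s,onz(c,*f(*q),zt-.04)),1).tolist() for q in((371,318),(496,322),(371,436),(494,434))])
cv2.imwrite('pics/rs.png',cv2.resize(s['image'][275:335,300:380],(800,600),interpolation=cv2.INTER_CUBIC))
```

```text
['..............................', '..............................', '..............................', '..............................', '............######............', '...........########...........', '...........#########..........', '..........##########..........', '..........##########..........', '..........##########..........', '..........##########..........', '..........##########..........', '..........##########..........', '..........##########..........', '..........##########..........', '..........##########..........', '..........##########..........', '...........#########..........', '............#######...........', '..............##..............', '..............................', '..............................']
0.105 [ 0.5252 -0.1329  0.105 ] -> side px [339.3 290.2] flange [339.2 298.9]
[[329.7, 294.4], [346.6, 293.4], [331.8, 309.0], [349.1, 307.2]]
0.123 [ 0.5227 -0.1256  0.123 ] -> side px [337.9 282.4] flange [338.  291.7]
[[329.0, 287.7], [345.0, 286.7], [331.0, 301.4], [347.4, 299.7]]
```

View pics/rs.png

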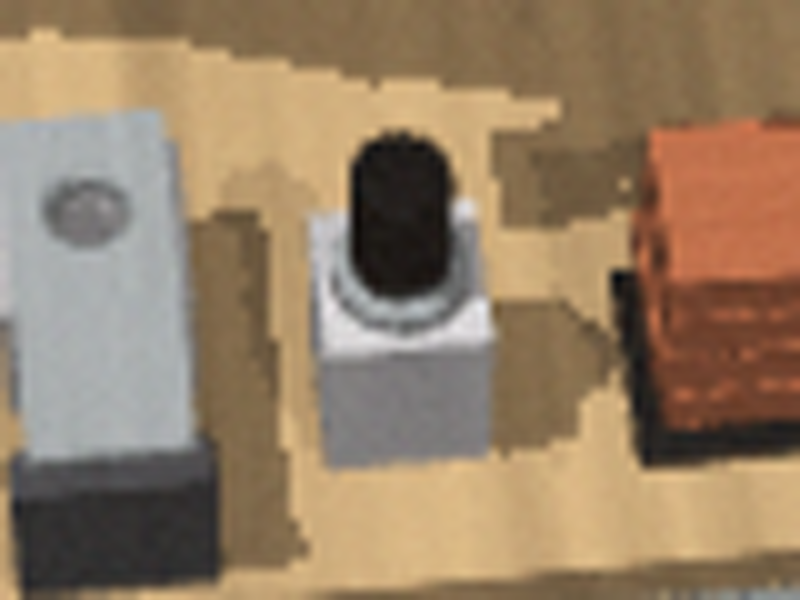

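The rest top is at 65 mm: predicted side corners match (332,310) and (349,308). So the pin stands at the same height it will have once locked. Now pick and insert.

Run:
```python
from h import *
o=down(YAW); p=np.array([.5252,-.1328,.072]); h=np.array([.4591,-.1112,.072])
arm.command_gripper(.6,40); arm.reach(p+K*.1,o); arm.move_straight(p+K*.02,velocity=.25)
print('touch',arm.move_straight(p,velocity=.05,force_limit=8),arm.read_position())
zg=arm.read_position()[2]; h[2]=zg
arm.command_gripper(0.,40); print('grip',arm.read_gripper_width(),arm.read_gripper_force())
arm.move_straight(p+K*.1,velocity=.12); arm.move_straight(h+K*.1,velocity=.2); arm.move_straight(h+K*.055,velocity=.15)
s=snap('side');w=snap('scene')
u,v=map(int,proj(s,(h[0],h[1],.075)))
a=cv2.resize(s['image'][v-40:v+20,u-30:u+30],(400,400),interpolation=cv2.INTER_CUBIC)
u,v=map(int,proj(w,(h[0],h[1],.075)))
b=cv2.resize(w['image'][v-40:v+20,u-30:u+30],(400,400),interpolation=cv2.INTER_CUBIC)
cv2.imwrite('pics/ins.png',np.hstack([a,b]))
f0=arm.read_force()
hit=arm.move_straight(h,velocity=.03,force_limit=7); print(hit,arm.read_position()-h,arm.read_force()-f0,arm.read_clock())
```

```text
touch False [ 0.52513561 -0.13277791  0.07190069]
grip 0.24098766807296115 39.23059344291687
True [ 3.88025115e-05 -4.72543609e-05  3.38909973e-04] [-1.58871296  0.32134729  6.8117987 ] 86.2917
```

View pics/ins.png

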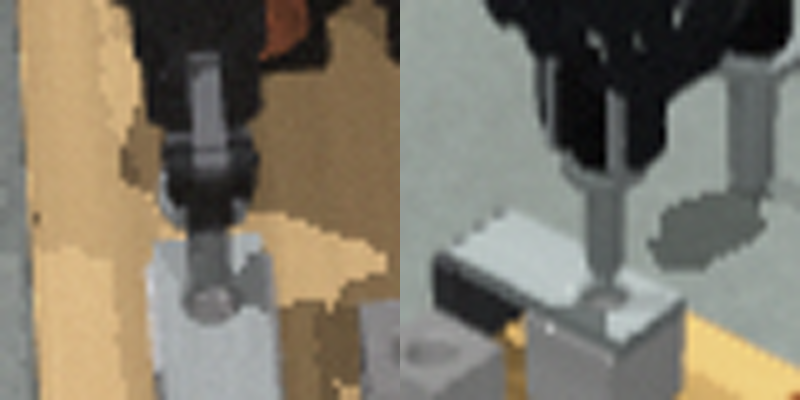

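The pin tip was right over the hasp hole, at (210,300) and (603,290) in the two halves. It went down to 0.3 mm of full depth. Release, retreat and check.

Run:
```python
from h import *
arm.command_gripper(.55); p=arm.read_position(); arm.move_straight(p+K*.15,velocity=.2)
arm.reach((.49,0.,.42),D); c=snap('wrist'); s=snap('side')
for k in cont(c,*COP,roi=(180,60,480,420)):
    print(cv2.boundingRect(k),[ (r[0].round(4),np.round(r[1],3),np.degrees(r[2]).round(1)) for r in [rect(c,k,.08)]])
cv2.imwrite('pics/end.png',np.hstack([cv2.resize(s['image'][180:350,260:450],(400,358)),cv2.resize(c['image'][80:400,160:480],(400,358))])); print(arm.read_clock())
```

```text
(365, 260, 64, 36) [(array([ 0.6213, -0.1183]), array([0.099, 0.059]), np.float64(2.1))]
(293, 97, 29, 105) [(array([0.4754, 0.0675]), array([0.14 , 0.039]), np.float64(-87.7))]
(399, 96, 37, 106) [(array([0.6283, 0.0736]), array([0.141, 0.041]), np.float64(-88.0))]
(347, 96, 31, 106) [(array([0.5518, 0.0708]), array([0.141, 0.04 ]), np.float64(-87.7))]
88.8667
```

View pics/end.png

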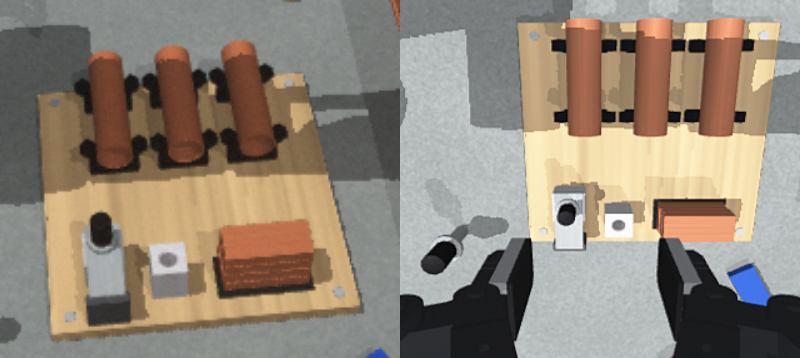

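The final views show all three pipes in their saddles, the bars in a square pile on the pad, the hasp shut and the pin seated in it at (100,230). The robot is clear, so I hand in.

```bash
python3 -c "
from h import *
print(arm.close_job())"
```

```text
the job is handed in; nothing more can be done
None
```

The job is handed in (result not shown): three pipes in their saddles, four bars squarely piled on the pad, hasp shut and pin fully down, finished at about 89 s of the 210 s allowed.

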